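# Check the specimen trolley's two brake levers

### The job

Check the brakes of the trolley parked at the bench, as you stand at its push bar: with the backs of your fingers press the left brake lever towards the bar until it comes up firm, keep it firmly in for a second to see that it stops short of the bar, and let it spring right back out; then do the same with the right lever. Only push from the far side, never grip or squeeze anything, don't force the levers, touch nothing of the trolley but the two levers, and leave everything standing around where it is.

Things in the scene. Friction and masses are not known exactly. Their poses are not given: they have to be found in the camera images.
- trolley: Specimen trolley, 520 mm wide, castors braked (does not move), its push bar towards the robot. Origin: middle of the push bar's axis, 190 mm above the bench. x away from the robot to the trays, y along the bar to the left, z up. Bar 27 mm thick, rubber grips 33 mm. At y = +-260 mm tubes run from the bar to x = 185 mm, then down. The top tray begins at x = 175 mm, its floor 160 mm below the bar axis.
- lever_left: Left (+y) brake lever: bolt and dark steel blade in a black clamp, ears 29 mm high. Origin: on the vertical pivot axis at blade mid-height (bar-axis height), 50 mm beyond the bar axis, 75 mm left of the bar's middle. The blade runs outwards (to the left), 150 mm long, 9 mm thick, 16 mm high, 19 mm ball at the tip. Let out, it slants away from the bar by 0.27 to 0.41 rad (set differently on each lever).
- lever_right: Right (-y) brake lever, the mirror image: pivot 50 mm beyond the bar axis and 75 mm right of the bar's middle; the blade runs outwards to the right. Its slant may differ from the left one's. Beyond either blade there is free space down to the top tray.
- left_pad (a point): The place to press on the left blade: on its far face (the one turned away from the bar), 105 mm from the pivot, mid-height. x points out of that face, away from the bar (press against it, along -x); the blade lies along y with its tip at +y (37 mm farther); z up. It moves with the blade.
- right_pad (a point): The same point on the right blade: x points out of the far face, away from the bar; the tip of this blade is at -y (37 mm farther); z up. It moves with the blade.
- brake_left (a joint): Angle of the left lever, rad: 0 fully out, 0.30 where it comes up firm (pad moved about 32 mm in). The spring asks 2.3 N at the pad at first, 4.6 N near the end; then the taut brake wire yields a little (4 N per mm at the pad, not counted in this angle), the blade still over 10 mm short of the bar. A firm press is 10 to 25 N; more than 40 N is forcing it. Let go, it springs out by itself.
- brake_right (a joint): The same for the right lever: 0 fully out, grows towards the bar, firm at 0.30.
- tumbler: Bystander on the bench: glass tumbler, 68 mm across, 100 mm high. Origin: centre of its underside.
- dropper: Bystander on the bench: amber dropper bottle, 38 mm across, 75 mm high. Origin: centre of its underside.
- petri: Bystander on the bench: closed Petri dish, 94 mm across, 17 mm high. Origin: centre of its underside.
- stain_jar: Bystander on the trolley's top tray: amber jar with a white cap, 60 mm across, 90 mm high. Origin: centre of its underside.
- beaker: Bystander on the top tray: glass beaker, 74 mm across, 95 mm high. Origin: centre of its underside.
- wash_bottle: Bystander on the top tray: white bottle, 60 mm across, 140 mm high. Origin: centre of its underside.
- slide_box: Bystander on the bench: box for slides, 101 by 86 mm, 35 mm high. Origin: centre of its underside.

How it is judged (in metres and radians):
On the way, in this order (a step that is already met when the one before it is completed fails the run):
1. the left lever is pressed in until it is firm (joint above 0.28) with more than 7 N of the fingers on it, for 0.6 s (value of joint brake_left above 0.28 rad and contact force between the fingers and lever_left above 7 N), for 0.6 s.
2. the left lever is back out (value of joint brake_left below 0.04 rad), for 0.2 s.
3. the right lever is pressed in until it is firm (joint above 0.28) with more than 7 N of the fingers on it, for 0.6 s (value of joint brake_right above 0.28 rad and contact force between the fingers and lever_right above 7 N), for 0.6 s.
At the end, for the whole second after the job is handed in: Both levers have been pressed firm in turn, left then right, and are back out (joint below 0.04 rad); every bystander stands within 20 mm of where it was (value of joint each of brake_left, brake_right below 0.04 rad and distance of each of tumbler, dropper, petri, stain_jar, beaker, wash_bottle, slide_box from where it was at the start of the episode below 0.02 m); the robot touches nothing.
It fails at once if a lever is forced: more than 45 N on it (contact force between anything else and lever_left above 45 N or contact force between anything else and lever_right above 45 N).
It fails at once if the push bar or anything else of the trolley is touched by the robot with more than 2 N (so a lever cannot be squeezed against the bar) (contact force between any of the fingers, the arm and trolley above 2 N).
It fails at once if the right lever is pressed in before the left lever has been let out, or both at once (value of joint each of brake_left, brake_right above 0.1 rad).
It fails at once if a bystander is moved, lifted or carried (20 mm) (distance of any of tumbler, dropper, petri, stain_jar, beaker, wash_bottle, slide_box from where it was at the start of the episode above 0.02 m).
It fails at once if a lever is taken between the fingers (the grasp point lies at or behind the pressed face while the fingers touch the lever) instead of being pushed from its far side ((contact force between the fingers and lever_left above 1 N and x of the grasp point in the frame of left_pad below 0 m and z of the grasp point in the frame of left_pad below 0.018 m) or (contact force between the fingers and lever_right above 1 N and x of the grasp point in the frame of right_pad below 0 m and z of the grasp point in the frame of right_pad below 0.018 m)).
It also fails if it takes over 58 s, if anything falls off the work surface, if the arm or the gripper's body presses on something with over 40 N, if the wrist force passes 120 N, or if a joint passes its speed limit or range.

### The arm

A 7-joint arm with a two-finger parallel gripper is mounted at the origin on the work surface. World frame = base frame: x ahead of the robot, y to its left, z up, the work surface at z = 0. Lengths are in mm, angles in rad, forces in N, time in s.
With the tool pointing down it reaches from about 350 to 900 mm from the base axis. Payload 19.9 kg.
Tool frame: the origin (TCP) lies midway between the tips of the shut fingers; the grasp point (between the pads) lies 19 mm behind it (ctrl.pinch_z is the distance from the TCP to the grasp point, in mm); z points along the fingers, y is the line along which they close (so a half turn about z gives the same grasp; the last joint's range is limited). The gripper opens to 85 mm and grips with 20 to 120 N. Pads are 22 mm wide; open, the fingers measure 114 mm over their backs; the gripper's body (76 mm by 85 mm) begins 54 mm behind the grasp point. The pads swing forward as they close: fully open they stand 13 mm farther back than shut.
Start: joints at [1.133, 0.417, -0.01, 1.614, 0.005, 1.111, -0.053], TCP at [241.535, -576.42, 210.56] pointing down, gripper open.
Joint ranges: [-2.81, 2.81], [-0.39, 2.02], [-1.27, 1.25], [0.06, 2.57], [-1.19, 4.33], [0.19, 2], [-2.82, 2.82]. Speed limits (rad/s): [1.89, 1.89, 2.39, 2.39, 3.01, 3.01, 3.01].

### API

Orientations are given as a 3x3 rotation matrix whose columns are the frame's x, y, z axes.
In Python, from bench import ctrl gives the robot as it stands. The module is installed in compiled form; this text tells all that it offers.
- The arm moves only by the shell command python3 -m creep 'ROWS' [FORCE]. ROWS is JSON, a list of rows, each a list of 5 numbers: the closure in counts, from 0 (fully open) to 255 (shut), then the shift along the tool's x, y, z in cm, then the turn about the tool's z in degrees. A call has 1 to 8 rows; each row shifts and turns the commanded pose from where the row before left it, along the tool's axes as they then stand; what a row does not reach is not made up. A row lasts 1/10 s, in which the tool goes at most 50 mm and 8.59 degrees, less where a joint would pass 70% of its speed; a pose out of reach is approached as far as the arm can. A call with a gripper value outside its range is refused whole. The fingers move at their own pace and stop on an object; FORCE is the grip in N (left out, the last holds). Time passes only in rows, so rows that do not move let the fingers close. It gives the time, the measured TCP pose, the force, the opening and the grip force at its end, in the units of the state.
- ctrl.observe(): the state, without advancing time (a new reading comes with each control period).
- ctrl.snapshot(name): name is "scene" or "top"; returns (picture, depth): 480x640x3 uint8, red, green, blue; 480x640 float32, mm along the optical axis (not along the pixel's ray), 0 where there is no reading.
- ctrl.camera_params(name): a dict with "mtx" (3x3 intrinsics, pixels), "rvec" (rotation vector, rad) and "tvec" (3), from world to camera coordinates, as OpenCV has them. Camera axes: x right, y down, z forward; pixel columns grow to the right and rows downward; lengths in mm; the calibration is good to about 2 mm. A picture is of the moment at which its call begins. camera_params takes no time and is no camera call.
- ctrl.finish_job(): hands the job in; it is judged then, once.
The state is a dict: "time": time; "q": joint angles; "joint_velocities": joint speeds; "joint_efforts": joint torques, N m; "ee_pos": TCP position; "orientation": TCP orientation; "force": force on the tool from outside, world axes, zero at the start; "torque": the same for the moment, N m; "gripper_width": opening from 0.0 (shut) to 1.0 (fully open); "gripper_force": force on a finger pad.
Only numpy, scipy, OpenCV 4.12 (cv2) and the standard library are available. Lean on these libraries where they do the work, as an engineer would, in place of code of your own. Each camera call takes 0.05 s, during which the arm holds its last target. There are 200 camera calls.

## Working session

There is one attempt and no reset: what is moved stays moved. The work goes in short steps, Python scripts to look and compute and a shell command to move; the robot and the scene stay as the last step left them, time stands still between calls to the robot, and variables do not carry over. Pictures are saved under pics/ and viewed, at most 10 in all, crops included, and the job is handed in when it is done.

```bash
mkdir -p pics
python3 - <<'E'
from bench import ctrl
import cv2,numpy as np
for n in("scene","top"):
    p,d=ctrl.snapshot(n); cv2.imwrite(f"pics/{n}0.png",p[:,:,::-1]); np.save(f"pics/{n}0d.npy",d)
    c=ctrl.camera_params(n); R=cv2.Rodrigues(np.array(c["rvec"],float))[0]
    print(n,np.round(c["mtx"],1).tolist(),np.round(-R.T@np.ravel(c["tvec"])),np.round(R,2).tolist(),(d==0).mean())
s=ctrl.observe();print(s["time"],s["ee_pos"],np.round(s["orientation"],3).tolist(),s["gripper_width"],s["force"],ctrl.pinch_z)
E
```

```text
scene [[475.4, 0.0, 325.6], [0.0, 475.4, 238.5], [0.0, 0.0, 1.0]] [1334.  231.  783.] [[-0.16, 0.99, -0.01], [0.63, 0.1, -0.77], [-0.76, -0.13, -0.64]] 0.004137369791666666
top [[624.2, 0.0, 316.8], [0.0, 624.2, 240.6], [0.0, 0.0, 1.0]] [ 359.   99. 1470.] [[0.02, -1.0, 0.01], [-0.99, -0.02, -0.16], [0.16, -0.0, -0.99]] 0.004147135416666667
0.1 [ 241.40053426 -576.11776109  210.00379125] [[0.922, 0.386, -0.0], [0.386, -0.922, 0.001], [-0.0, -0.001, -1.0]] 0.9979495321895029 [0.61387783 0.21780308 0.09673656] 18.700000000000003
```

View pics/top0.png

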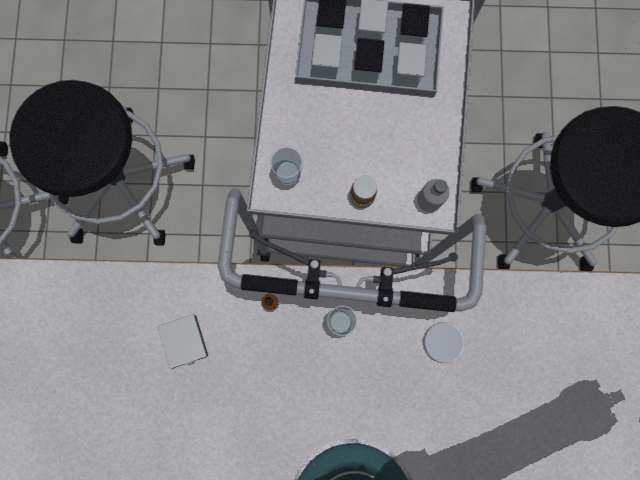

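View pics/scene0.png

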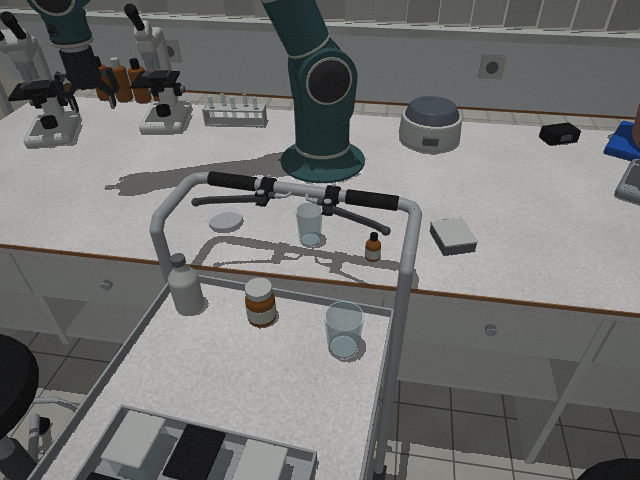

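Top view: bar runs from about (225,275) to (478,303), with pivots at (314,265) and (387,272); the right tip ball is at (454,257) and the left tip near (250,235). The tumbler and dropper stand robot-side of the bar. The scene view shows both blades clearly: left tip ball at (386,231), right at (197,202).

```bash
cat > h.py <<'E'
from bench import ctrl
import cv2,numpy as np
def cam(n):
    c=ctrl.camera_params(n); return np.array(c["mtx"],float),cv2.Rodrigues(np.array(c["rvec"],float))[0],np.ravel(c["tvec"]).astype(float)
def cloud(n,d):
    K,R,t=cam(n); v,u=np.mgrid[:480,:640]
    P=np.stack([(u-K[0,2])/K[0,0]*d,(v-K[1,2])/K[1,1]*d,d],-1)
    return (P-t)@R
def ray(n,u,v,z):
    K,R,t=cam(n); C=-R.T@t; r=R.T@np.array([(u-K[0,2])/K[0,0],(v-K[1,2])/K[1,1],1]); return C+r*(z-C[2])/r[2]
E
python3 - <<'E'
from h import *
im=np.full((560,800,3),255,np.uint8)
for n,col in(("top",0),("scene",1)):
    P=cloud(n,np.load(f"pics/{n}0d.npy")); img=cv2.imread(f"pics/{n}0.png")
    m=(P[...,2]>170)&(P[...,2]<225)&(P[...,0]>300)&(P[...,0]<800)&(abs(P[...,1]-60)<400)
    Q=P[m];C=img[m]
    for q,c in zip(Q,C):
        u=int(400-(q[1]-50)*1.3);v=int(540-(q[0]-380)*1.6)
        dark=c.max()<75
        cv2.circle(im,(u,v),1,((0,0,0) if dark else (200,200,200)) if col==0 else ((0,0,255) if dark else (255,200,120)),-1)
    print(n,m.sum())
for x in range(400,700,50): cv2.putText(im,str(x),(0,int(540-(x-380)*1.6)),0,.4,(0,120,0))
for y in range(-200,350,50): cv2.putText(im,str(y),(int(400-(y-50)*1.3),555),0,.4,(0,120,0))
cv2.imwrite("pics/map.png",im)
a=cv2.imread("pics/top0.png")[180:320,210:490];b=cv2.imread("pics/scene0.png")[160:250,180:420]
cv2.imwrite("pics/crop.png",np.vstack([cv2.resize(a,(640,320),interpolation=2),cv2.resize(b,(640,240),interpolation=2)]))
E
```

```text
top 7556
scene 6318
```

View pics/map.png

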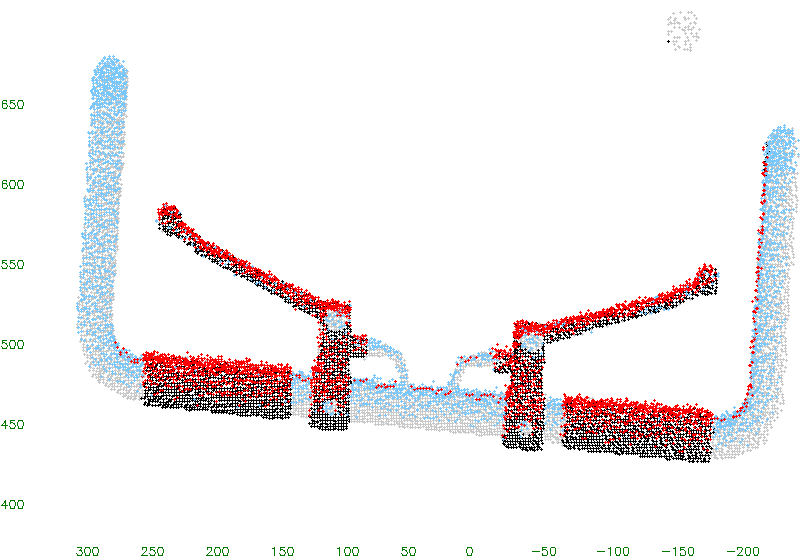

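View pics/crop.png

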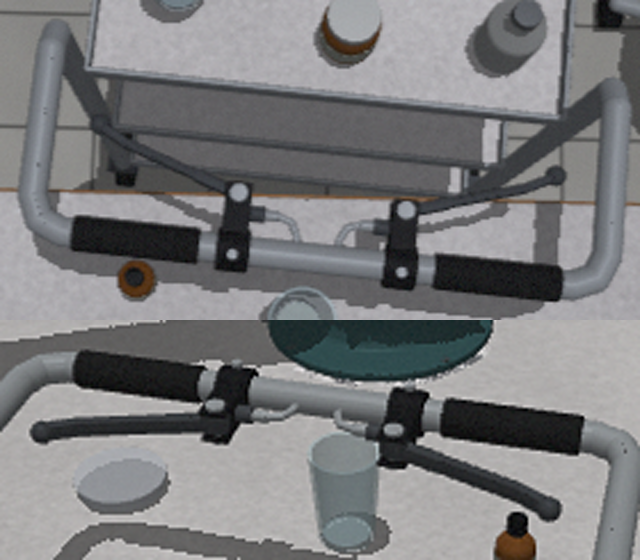

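The map gives clean outlines: left blade from pivot ≈(515,105) to tip (580,238), right from (503,-45) to (543,-180). Next I fit these.

```bash
cat > fit.py <<'E'
from h import *
res={}
for n in("top","scene"):
    P=cloud(n,np.load(f"pics/{n}0d.npy")); img=cv2.imread(f"pics/{n}0.png")
    m=(P[...,2]>170)&(P[...,2]<225)&(P[...,0]>400)&(P[...,0]<620)&(abs(P[...,1]-50)<215)&(img.max(2)<75)
    Q=P[m]
    for s,ylo,yhi in(("L",130,222),("R",-162,-70)):
        b=Q[(Q[:,1]>ylo)&(Q[:,1]<yhi)&(Q[:,0]>(515 if s=="L" else 490))&(Q[:,2]>192)]
        k=np.polyfit(b[:,1],b[:,0],1); 
        tip=Q[(Q[:,0]>520)&((Q[:,1]>228) if s=="L" else (Q[:,1]<-168))]
        e=b[:,0]-np.polyval(k,b[:,1])
        print(n,s,k,len(b),"halfw",np.percentile(e,[2,98]),"z",np.percentile(b[:,2],[50,95]),"tip",(tip.max(0)+tip.min(0))/2)
    for s,g in(("Lgrip",(Q[:,1]>145)&(Q[:,1]<248)&(Q[:,0]<500)),("Rgrip",(Q[:,1]<-80)&(Q[:,1]>-160)&(Q[:,0]<480))):
        k=np.polyfit(Q[g][:,1],Q[g][:,0],1);e=Q[g][:,0]-np.polyval(k,Q[g][:,1]);lo,hi=np.percentile(e,[1,99])
        y=195 if s[0]=="L" else -120
        print(n,s,"slope",k[0],"x range at y",y,np.polyval(k,y)+np.array([lo,hi]),"ztop",np.percentile(Q[g][:,2],98))
for a in((314,265),(387,271.5)): print("bolt",ray("top",*a,212))
E
python3 fit.py
```

```text
top L [  0.47393272 468.31164293] 221 halfw [-5.82250385  7.29504105] z [197.60069733 201.80505022] tip [578.81360286 231.64143405 195.70422951]Traceback (most recent call last):
  File "fit.py", line 12, in <module>
    print(n,s,k,len(b),"halfw",np.percentile(e,[2,98]),"z",np.percentile(b[:,2],[50,95]),"tip",(tip.max(0)+tip.min(0))/2)
                                                                                                ~~~~~~~^^^
    return umr_maximum(a, axis, None, out, keepdims, initial, where)
ValueError: zero-size array to reduction operation maximum which has no identity
```

```bash
sed -i 's/<215/<260/; s/"L",130,222/"L",125,215/; s/"R",-162,-70/"R",-170,-75/; s/<-168/<-178/; s/>228/>222/; s/>-160)/>-170)/' fit.py; python3 fit.py
```

```text
top L [4.42790267e-01 4.73270105e+02] 213 halfw [-5.05601569  5.74622394] z [197.75041774 201.87314467] tip [579.00842539 228.6471524  195.68487623]
top R [-2.17640889e-01  4.94608303e+02] 204 halfw [-4.90299157  5.02516751] z [197.76687746 202.4272199 ] tip [ 541.08372148 -185.93312915  198.28939434]
top Lgrip slope 0.07742491096586823 x range at y 195 [459.95391803 490.57430524] ztop 209.79265645123266
top Rgrip slope 0.08082304031448286 x range at y -120 [433.58463514 464.50301012] ztop 210.53719781308737
scene L [4.53352458e-01 4.73585119e+02] 139 halfw [-4.92078083  4.59845187] z [194.87351427 196.93683315] tip [581.91308869 229.03181458 190.48524093]
scene R [-2.26562639e-01  4.96157798e+02] 127 halfw [-4.24990259  4.57820574] z [194.64900493 196.73192952] tip [ 544.22833965 -185.47500842  189.75296668]
scene Lgrip slope 0.07881467801069494 x range at y 195 [468.08445581 494.67791142] ztop 204.81104037679188
scene Rgrip slope 0.08368602637756947 x range at y -120 [440.82010021 467.73398646] ztop 205.01190711734606
bolt [514.90381494  98.69952669 212.        ]
bolt [504.95594071 -49.59988151 212.        ]
```

```bash
cat > go.py <<'E'
import sys
from h import *
s=ctrl.observe();R=np.array(s["orientation"]);p=np.array(s["ee_pos"])
print("t",round(s["time"],2),"p",p.round(1),"F",np.round(s["force"],1),"yaw of tool y",np.degrees(np.arctan2(R[1,1],R[0,1])).round(1),"zaxis",R[:,2].round(3),"w",round(s["gripper_width"],3))
if len(sys.argv)>3: print("tool shift cm",(R.T@(np.array([float(a) for a in sys.argv[1:4]])-p)/10).round(2))
E
python3 -m creep '[[255,0,0,-2.5,-8.5],[255,0,0,-2.5,-8.5],[255,0,0,-2.5,-8.5],[255,0,0,-2.5,-8.5],[255,0,0,-2.5,-8.5],[255,0,0,0,-8.5],[255,0,0,0,0]]' 20; python3 go.py 597 184 330
```

```text
time: 0.8
ee_pos: [241.4, -576.5, 335.7]
orientation: [[0.277, 0.961, 0.0], [0.961, -0.277, -0.0], [-0.0, 0.0, -1.0]]
force: [0.6, -0.4, -0.9]
gripper_width: -0.0
gripper_force: 0.0
t 0.8 p [ 241.4 -576.5  335.7] F [ 0.6 -0.4 -0.9] yaw of tool y -16.1 zaxis [ 0. -0. -1.] w -0.0
tool shift cm [82.93 13.06  0.56]
```

```bash
python3 -m creep '[[255,4,0.6,0,0],[255,4,0.6,0,0],[255,4,0.6,0,0],[255,4,0.6,0,0],[255,4,0.6,0,0],[255,4,0.6,0,0],[255,4,0.6,0,0],[255,4,0.6,0,0]]'; python3 go.py 597 184 330
```

```text
time: 1.6
ee_pos: [377.3, -280.9, 334.9]
orientation: [[0.285, 0.958, -0.001], [0.958, -0.285, 0.001], [0.0, -0.001, -1.0]]
force: [0.8, -0.3, 0.9]
gripper_width: -0.005
gripper_force: 0.0
t 1.6 p [ 377.3 -280.9  334.9] F [ 0.8 -0.3  0.9] yaw of tool y -16.6 zaxis [-0.001  0.001 -1.   ] w -0.005
tool shift cm [50.83  7.79  0.51]
```

```bash
python3 -m creep '[[255,4,0.6,0,0],[255,4,0.6,0,0],[255,4,0.6,0,0],[255,4,0.6,0,0],[255,4,0.6,0,0],[255,4,0.6,0,0],[255,4,0.6,0,0],[255,4,0.6,0,0]]'; python3 -m creep '[[255,4,0.6,0,0],[255,4,0.6,0,0],[255,3.5,0.6,0,0],[255,3.5,0.6,0,0],[255,3,0.5,0,0],[255,0,0,0,0],[255,0,0,0,0]]'; python3 go.py 597 184 171
```

```text
time: 2.4
ee_pos: [513.0, 12.5, 334.9]
orientation: [[0.286, 0.958, -0.001], [0.958, -0.286, 0.0], [-0.0, -0.001, -1.0]]
force: [0.5, -0.8, 0.9]
gripper_width: -0.002
gripper_force: 0.0
time: 3.1
ee_pos: [590.8, 176.2, 334.4]
orientation: [[0.282, 0.959, -0.002], [0.959, -0.282, -0.0], [-0.001, -0.002, -1.0]]
force: [-0.4, 0.8, 0.5]
gripper_width: -0.003
gripper_force: 0.0
t 3.1 p [590.8 176.2 334.4] F [-0.4  0.8  0.5] yaw of tool y -16.4 zaxis [-0.002 -0.    -1.   ] w -0.003
tool shift cm [ 0.93  0.41 16.34]
```

Over the spot; correct and go down, then look.

```bash
python3 -m creep '[[255,0.9,0.4,2,0],[255,0,0,3,0],[255,0,0,3,0],[255,0,0,3,0],[255,0,0,2.5,0],[255,0,0,2,0],[255,0,0,0.8,0],[255,0,0,0,0]]'; python3 go.py 597 184 171
python3 - <<'E'
from h import *
a=ctrl.snapshot("top")[0][:,:,::-1];b=ctrl.snapshot("scene")[0][:,:,::-1]
cv2.imwrite("pics/c1.png",np.vstack([cv2.resize(a[180:320,210:490],(600,300)),cv2.resize(b[130:260,280:440],(369,300))[:,:].copy() if 0 else cv2.resize(b[130:260,180:440],(600,300))]))
E
```

```text
time: 3.9
ee_pos: [597.2, 182.2, 171.9]
orientation: [[0.282, 0.959, -0.002], [0.959, -0.282, -0.001], [-0.001, -0.001, -1.0]]
force: [0.2, -0.7, 0.4]
gripper_width: 0.004
gripper_force: 0.0
t 3.9 p [597.2 182.2 171.9] F [ 0.2 -0.7  0.4] yaw of tool y -16.4 zaxis [-0.002 -0.001 -1.   ] w 0.004
tool shift cm [ 0.17 -0.07  0.09]
```

View pics/c1.png

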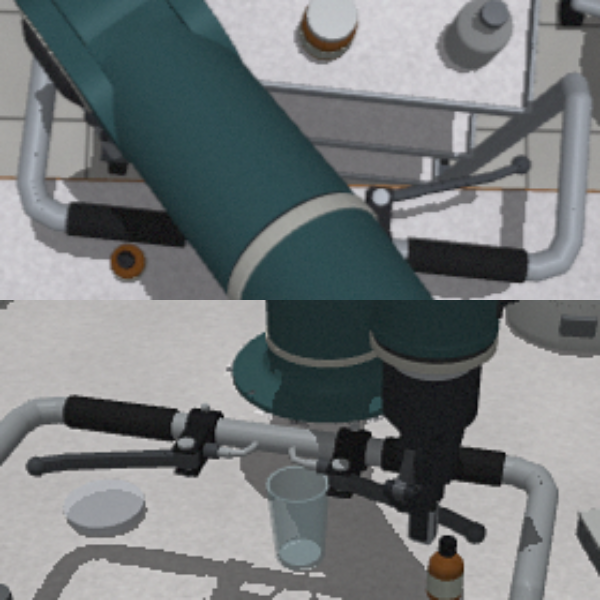

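The picture shows the closed fingers (scene crop ~(425,520)) just beyond the left blade near the pad, clear of the bar. Next I press along tool −y.

```bash
python3 -m creep '[[255,0.2,-0.5,0,0],[255,0,-0.5,0,0],[255,0,-0.5,0,0],[255,0,-0.4,0,0],[255,0,-0.4,0,0],[255,0,0,0,0]]'; python3 -m creep '[[255,0,-0.4,0,0],[255,0,-0.4,0,0],[255,0,-0.4,0,0],[255,0,0,0,0]]';python3 -m creep '[[255,0,-0.3,0,0],[255,0,-0.3,0,0],[255,0,-0.2,0,0],[255,0,0,0,0]]'
```

```text
time: 4.6
ee_pos: [575.6, 191.9, 172.7]
orientation: [[0.28, 0.96, -0.0], [0.96, -0.28, -0.0], [-0.0, -0.0, -1.0]]
force: [0.4, -0.1, 0.8]
gripper_width: 0.0
gripper_force: 0.0
time: 5.0
ee_pos: [564.2, 195.2, 172.7]
orientation: [[0.28, 0.96, 0.0], [0.96, -0.28, 0.0], [0.0, 0.0, -1.0]]
force: [2.7, 0.5, -0.3]
gripper_width: -0.001
gripper_force: 1.1
time: 5.4
ee_pos: [556.7, 197.4, 172.6]
orientation: [[0.28, 0.96, 0.0], [0.96, -0.28, 0.0], [0.0, 0.0, -1.0]]
force: [3.3, 0.7, -0.2]
gripper_width: -0.0
gripper_force: 1.3
```

```bash
python3 -m creep '[[255,0,-0.3,0,0],[255,0,-0.3,0,0],[255,0,0,0,0]]'; python3 -m creep '[[255,0,-0.3,0,0],[255,0,-0.2,0,0],[255,0,0,0,0]]';python3 -m creep '[[255,0,-0.2,0,0],[255,0,0,0,0]]'
```

```text
time: 5.7
ee_pos: [550.8, 198.9, 172.6]
orientation: [[0.28, 0.96, -0.0], [0.96, -0.28, -0.0], [-0.0, 0.0, -1.0]]
force: [5.0, 0.1, 0.0]
gripper_width: -0.001
gripper_force: 2.0
time: 6.0
ee_pos: [546.1, 200.2, 172.6]
orientation: [[0.28, 0.96, -0.0], [0.96, -0.28, -0.0], [-0.0, 0.0, -1.0]]
force: [4.4, -2.2, -1.4]
gripper_width: 0.0
gripper_force: 2.2
time: 6.2
ee_pos: [544.3, 200.7, 172.6]
orientation: [[0.28, 0.96, -0.0], [0.96, -0.28, -0.0], [-0.0, -0.0, -1.0]]
force: [5.0, -2.3, -0.3]
gripper_width: -0.003
gripper_force: 2.2
```

```bash
python3 -m creep '[[255,0,-0.2,0,0],[255,0,-0.1,0,0],[255,0,0,0,0]]'; python3 -m creep '[[255,0,-0.2,0,0],[255,0,0,0,0]]';python3 -m creep '[[255,0,-0.1,0,0],[255,0,0,0,0]]'
```

```text
time: 6.5
ee_pos: [541.5, 201.3, 172.5]
orientation: [[0.28, 0.96, -0.0], [0.96, -0.28, -0.001], [-0.001, 0.0, -1.0]]
force: [4.3, -3.2, -0.7]
gripper_width: -0.005
gripper_force: 2.3
time: 6.7
ee_pos: [539.6, 201.9, 172.5]
orientation: [[0.28, 0.96, -0.0], [0.96, -0.28, -0.0], [-0.001, 0.0, -1.0]]
force: [4.1, -3.8, 0.0]
gripper_width: 0.004
gripper_force: 2.4
time: 6.9
ee_pos: [538.8, 202.0, 172.5]
orientation: [[0.28, 0.96, 0.0], [0.96, -0.28, -0.001], [-0.001, 0.0, -1.0]]
force: [5.0, -3.7, 0.1]
gripper_width: -0.001
gripper_force: 2.8
```

```bash
python3 -m creep '[[255,0,-0.2,0,0],[255,0,0,0,0]]'; python3 -m creep '[[255,0,-0.1,0,0],[255,0,-0.1,0,0],[255,0,0,0,0]]';python3 -m creep '[[255,0,-0.1,0,0],[255,0,0,0,0]]'
```

```text
time: 7.1
ee_pos: [537.5, 202.2, 172.7]
orientation: [[0.281, 0.96, 0.001], [0.96, -0.281, -0.001], [-0.0, 0.001, -1.0]]
force: [9.8, -6.3, -0.4]
gripper_width: 0.001
gripper_force: 4.9
time: 7.4
ee_pos: [536.3, 202.4, 172.9]
orientation: [[0.282, 0.96, 0.002], [0.96, -0.282, -0.001], [-0.0, 0.002, -1.0]]
force: [12.8, -7.4, -1.1]
gripper_width: 0.001
gripper_force: 6.8
time: 7.6
ee_pos: [535.7, 202.5, 172.9]
orientation: [[0.282, 0.959, 0.003], [0.959, -0.282, -0.001], [-0.0, 0.003, -1.0]]
force: [15.0, -8.7, -1.4]
gripper_width: -0.002
gripper_force: 7.8
```

```bash
python3 -m creep '[[255,0,0,0,0],[255,0,0,0,0],[255,0,0,0,0],[255,0,0,0,0],[255,0,0,0,0],[255,0,0,0,0],[255,0,0,0,0]]';python3 -m creep '[[255,0,0,0,0],[255,0,0,0,0],[255,0,0,0,0],[255,0,0,0,0]]'; python3 -m creep '[[255,0,0.5,0,0],[255,0,1,0,0],[255,0,1,0,0],[255,0,1,0,0],[255,0,1,0,0],[255,0,1,0,0],[255,0,1,0,0],[255,0,0,0,0]]'; python3 go.py
```

```text
time: 8.3
ee_pos: [535.7, 202.5, 172.9]
orientation: [[0.282, 0.959, 0.003], [0.959, -0.282, -0.001], [-0.0, 0.003, -1.0]]
force: [15.4, -8.0, -1.1]
gripper_width: -0.002
gripper_force: 7.7
time: 8.7
ee_pos: [535.7, 202.5, 172.9]
orientation: [[0.282, 0.959, 0.003], [0.959, -0.282, -0.001], [-0.0, 0.003, -1.0]]
force: [14.5, -8.1, -1.7]
gripper_width: -0.002
gripper_force: 7.7
time: 9.5
ee_pos: [597.2, 185.3, 172.3]
orientation: [[0.281, 0.96, -0.0], [0.96, -0.281, 0.0], [0.0, -0.0, -1.0]]
force: [0.5, -0.5, -1.5]
gripper_width: -0.004
gripper_force: 0.0
t 9.5 p [597.2 185.3 172.3] F [ 0.5 -0.5 -1.5] yaw of tool y -16.3 zaxis [-0.  0. -1.] w -0.004
```

```bash
python3 -m creep '[[255,0,0,-2,0],[255,0,0,-3,0],[255,0,0,-3,0],[255,0,0,-3,-6.7],[255,0,0,-3,-6.7],[255,0,0,-2,-6.7],[255,0,0,0,0],[255,0,0,0,0]]'; python3 go.py 567 -149 330
```

```text
time: 10.3
ee_pos: [596.0, 185.8, 332.3]
orientation: [[-0.065, 0.998, -0.0], [0.998, 0.065, 0.0], [0.0, -0.0, -1.0]]
force: [-0.3, 0.1, -0.1]
gripper_width: 0.001
gripper_force: 0.0
t 10.3 p [596.  185.8 332.3] F [-0.3  0.1 -0.1] yaw of tool y 3.8 zaxis [-0.  0. -1.] w 0.001
tool shift cm [-33.22  -5.08   0.23]
```

```bash
python3 -m creep '[[255,-3,-0.5,0,0],[255,-4,-0.7,0,0],[255,-4,-0.6,0,0],[255,-4,-0.6,0,0],[255,-4,-0.6,0,0],[255,-4,-0.6,0,0],[255,-4,-0.6,0,0],[255,-4,-0.5,0,0]]'; python3 -m creep '[[255,-2.2,-0.4,0,0],[255,0,0,0,0],[255,0,0,0,0]]'; python3 go.py 567 -149 171
```

```text
time: 11.1
ee_pos: [569.1, -128.3, 331.5]
orientation: [[-0.065, 0.998, -0.001], [0.998, 0.065, 0.0], [0.0, -0.001, -1.0]]
force: [0.1, -0.4, 0.5]
gripper_width: -0.001
gripper_force: 0.0
time: 11.4
ee_pos: [567.1, -148.7, 331.6]
orientation: [[-0.065, 0.998, -0.001], [0.998, 0.065, 0.001], [0.001, -0.001, -1.0]]
force: [0.9, 0.7, 0.1]
gripper_width: -0.003
gripper_force: 0.0
t 11.4 p [ 567.1 -148.7  331.6] F [0.9 0.7 0.1] yaw of tool y 3.7 zaxis [-0.001  0.001 -1.   ] w -0.003
tool shift cm [-0.04  0.   16.06]
```

```bash
python3 -m creep '[[255,0,0,2,0],[255,0,0,3,0],[255,0,0,3,0],[255,0,0,3,0],[255,0,0,2.5,0],[255,0,0,2,0],[255,0,0,0.5,0],[255,0,0,0,0]]'; python3 go.py
python3 - <<'E'
from h import *
a=ctrl.snapshot("top")[0][:,:,::-1];b=ctrl.snapshot("scene")[0][:,:,::-1]
cv2.imwrite("pics/c2.png",np.vstack([cv2.resize(a[180:320,210:490],(600,300)),cv2.resize(b[130:260,180:440],(600,300))]))
E
```

```text
time: 12.2
ee_pos: [567.4, -147.7, 172.3]
orientation: [[-0.068, 0.998, -0.001], [0.998, 0.068, 0.001], [0.001, -0.001, -1.0]]
force: [0.2, 0.5, 0.6]
gripper_width: 0.0
gripper_force: 0.0
t 12.2 p [ 567.4 -147.7  172.3] F [0.2 0.5 0.6] yaw of tool y 3.9 zaxis [-0.001  0.001 -1.   ] w 0.0
```

View pics/c2.png

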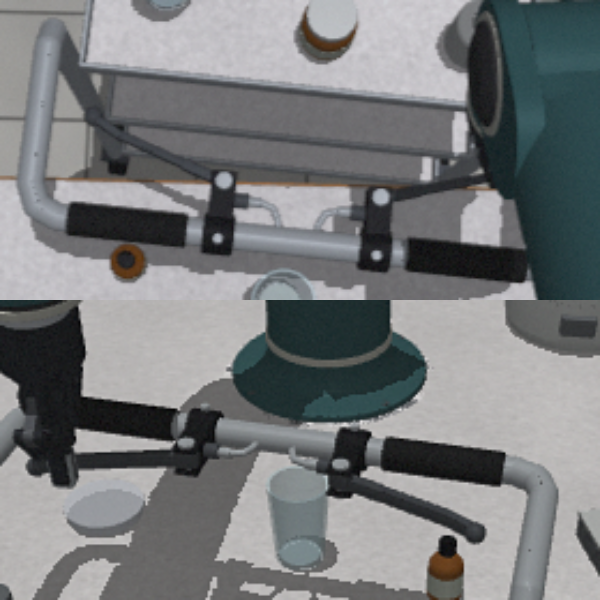

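Left lever is back out (tip at (475,532) in the crop, as before). The fingers stand beyond the right blade, near the pad at (62,470). Pressing the right lever next.

```bash
python3 -m creep '[[255,0,-0.5,0,0],[255,0,-0.5,0,0],[255,0,-0.5,0,0],[255,0,-0.4,0,0],[255,0,-0.4,0,0],[255,0,0,0,0]]'; python3 -m creep '[[255,0,-0.4,0,0],[255,0,-0.4,0,0],[255,0,-0.4,0,0],[255,0,0,0,0]]';python3 -m creep '[[255,0,-0.4,0,0],[255,0,-0.4,0,0],[255,0,-0.4,0,0],[255,0,0,0,0]]'
```

```text
time: 12.9
ee_pos: [544.1, -150.7, 172.7]
orientation: [[-0.067, 0.998, -0.0], [0.998, 0.067, -0.0], [-0.0, -0.0, -1.0]]
force: [-0.7, -1.0, 0.5]
gripper_width: 0.001
gripper_force: 0.0
time: 13.3
ee_pos: [532.3, -151.4, 172.7]
orientation: [[-0.067, 0.998, 0.0], [0.998, 0.067, -0.0], [-0.0, 0.0, -1.0]]
force: [2.1, 0.5, 0.6]
gripper_width: -0.001
gripper_force: 1.2
time: 13.7
ee_pos: [520.3, -152.3, 172.7]
orientation: [[-0.067, 0.998, 0.0], [0.998, 0.067, -0.0], [-0.0, 0.0, -1.0]]
force: [4.4, -1.2, -0.9]
gripper_width: 0.001
gripper_force: 2.0
```

```bash
python3 -m creep '[[255,0,-0.3,0,0],[255,0,-0.2,0,0],[255,0,-0.2,0,0],[255,0,0,0,0]]'; python3 -m creep '[[255,0,-0.2,0,0],[255,0,-0.1,0,0],[255,0,0,0,0]]';python3 -m creep '[[255,0,-0.2,0,0],[255,0,0,0,0]]'
```

```text
time: 14.1
ee_pos: [513.6, -152.6, 172.6]
orientation: [[-0.067, 0.998, 0.0], [0.998, 0.067, -0.0], [-0.0, 0.0, -1.0]]
force: [5.3, -1.9, 0.9]
gripper_width: -0.0
gripper_force: 2.3
time: 14.4
ee_pos: [510.7, -152.6, 172.6]
orientation: [[-0.067, 0.998, 0.0], [0.998, 0.067, 0.0], [0.0, 0.0, -1.0]]
force: [4.0, -1.5, -1.3]
gripper_width: 0.001
gripper_force: 2.4
time: 14.6
ee_pos: [508.7, -152.7, 172.6]
orientation: [[-0.067, 0.998, -0.0], [0.998, 0.067, 0.0], [0.0, -0.0, -1.0]]
force: [4.4, -0.5, -1.1]
gripper_width: 0.004
gripper_force: 2.5
```

```bash
python3 -m creep '[[255,0,-0.2,0,0],[255,0,0,0,0]]'; python3 -m creep '[[255,0,-0.2,0,0],[255,0,0,0,0]]';python3 -m creep '[[255,0,-0.1,0,0],[255,0,0,0,0]]'
```

```text
time: 14.8
ee_pos: [506.7, -152.7, 172.6]
orientation: [[-0.067, 0.998, 0.0], [0.998, 0.067, 0.0], [0.0, 0.0, -1.0]]
force: [5.9, 0.7, -0.1]
gripper_width: -0.003
gripper_force: 2.5
time: 15.0
ee_pos: [505.5, -152.7, 172.9]
orientation: [[-0.067, 0.998, 0.002], [0.998, 0.067, 0.0], [0.0, 0.002, -1.0]]
force: [9.8, 1.3, -0.9]
gripper_width: -0.004
gripper_force: 4.6
time: 15.2
ee_pos: [504.9, -152.7, 173.0]
orientation: [[-0.067, 0.998, 0.002], [0.998, 0.067, 0.0], [0.0, 0.002, -1.0]]
force: [10.7, 1.8, -1.3]
gripper_width: 0.003
gripper_force: 5.6
```

```bash
python3 -m creep '[[255,0,-0.1,0,0],[255,0,-0.1,0,0],[255,0,0,0,0],[255,0,0,0,0],[255,0,0,0,0],[255,0,0,0,0],[255,0,0,0,0],[255,0,0,0,0]]';python3 -m creep '[[255,0,0,0,0],[255,0,0,0,0],[255,0,0,0,0],[255,0,0,0,0],[255,0,0,0,0],[255,0,0,0,0]]'; python3 -m creep '[[255,0,0.5,0,0],[255,0,1,0,0],[255,0,1,0,0],[255,0,1,0,0],[255,0,1,0,0],[255,0,1,0,0],[255,0,1,0,0],[255,0,0,0,0]]'
```

```text
time: 16.0
ee_pos: [503.6, -152.6, 173.2]
orientation: [[-0.068, 0.998, 0.004], [0.998, 0.068, 0.001], [0.0, 0.004, -1.0]]
force: [16.3, 2.4, -1.1]
gripper_width: 0.003
gripper_force: 7.7
time: 16.6
ee_pos: [503.7, -152.6, 173.3]
orientation: [[-0.068, 0.998, 0.004], [0.998, 0.068, 0.001], [0.0, 0.004, -1.0]]
force: [15.9, 1.6, -1.6]
gripper_width: 0.003
gripper_force: 7.7
time: 17.4
ee_pos: [567.5, -148.7, 172.3]
orientation: [[-0.067, 0.998, -0.0], [0.998, 0.067, 0.001], [0.001, -0.0, -1.0]]
force: [-0.1, -1.3, -0.5]
gripper_width: -0.001
gripper_force: 0.0
```

```bash
python3 -m creep '[[255,0,0,-2,0],[255,0,0,-3,0],[255,0,0,-3,0],[255,0,0,-3,0],[255,0,0,-3,0],[255,0,0,-2,0],[255,0,0,0,0],[255,0,0,0,0]]'
python3 - <<'E'
from h import *
a=ctrl.snapshot("top")[0][:,:,::-1];b=ctrl.snapshot("scene")[0][:,:,::-1]
cv2.imwrite("pics/c3.png",np.vstack([cv2.resize(a[180:380,150:490],(510,300)),cv2.resize(b[130:300,180:469],(510,300))]))
E
```

```text
time: 18.2
ee_pos: [566.3, -149.1, 332.4]
orientation: [[-0.067, 0.998, -0.0], [0.998, 0.067, -0.0], [-0.0, -0.0, -1.0]]
force: [-0.6, 0.1, -1.3]
gripper_width: 0.002
gripper_force: 0.0
```

View pics/c3.png

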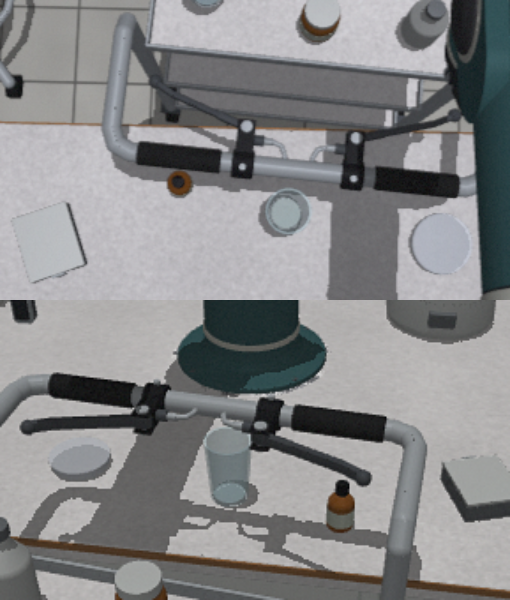

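Both levers are out (tips at (363,478) and (27,427) in the scene crop), the bystanders have not moved, and the arm is clear above.

```bash
python3 -c "
from bench import ctrl
print(ctrl.finish_job())"
```

```text
the job is handed in; nothing more can be done
None
```

I pressed the left lever firm at about 17 N and held it for over a second, then did the same with the right lever at about 16 N. Both sprang back out, the final pictures show nothing moved, and the job is handed in; no verdict came back.

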